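# Take the left-hand wing nut off the vegetable slicer's disc

## Robot

A 6-joint arm with a two-finger parallel gripper is mounted at the origin on the work surface. World frame = base frame: x ahead of the robot, y to its left, z up, the work surface at z = 0. Lengths are in m, angles in rad, forces in N, time in s.
With the tool pointing down it reaches from about 0.225 to 0.875 m from the base axis. Payload 3.4 kg.
Tool frame: the origin (TCP) lies at the very end of the fingers, on their centre line; the grasp point (between the pads) lies behind it (bot.grip_point_offset is the z of the grasp point in the tool frame, in m); z points along the fingers, y is the direction in which the jaws open and shut (so a half turn about z gives the same grasp; the last joint's range is limited). The gripper opens to 85 mm and grips with 20 to 120 N. Pads are 22 mm wide; open, the fingers measure 114 mm over their backs; the gripper's body (76 mm by 85 mm) begins 54 mm behind the grasp point. The pads swing forward as they close: fully open they stand 13 mm farther back than shut.
Start: joints at [-1.284, 0.276, 1.505, -0, 1.361, -0.121], TCP at [0.228, -0.528, 0.209] pointing down, gripper open.
Joint ranges: [-2.89, 2.89], [-0.75, 2.08], [0.22, 2.7], [-1.18, 4.32], [0.11, 2.71], [-2.7, 2.7]. Speed limits (rad/s): [2.57, 2.57, 3.14, 3.14, 3.14, 3.14].

## Interface

Orientations are given as a unit quaternion [w, x, y, z].
In Python, from workcell import bot, eyes gives the robot as it stands. The module is installed in compiled form; this text tells all that it offers.
- The arm moves only by the tool step_arm, never from a script. Its argument "commands" is one flat list of numbers, 7 for each row, row after row: the closure, from -1 (fully open) to 1 (shut), then the shift along the tool's x, y, z in mm, then the turn, a rotation vector about the tool's x, y, z in degrees. In form: [fingers, dx, dy, dz, wx, wy, wz, fingers, dx, dy, dz, wx, wy, wz, ...]. A call has 1 to 12 rows; each row is the pose to reach, as a shift and turn from the pose measured when the call began, along the tool's axes at that moment; what a row does not reach only later rows make up. A row lasts 1/8 s, in which the tool goes at most 62.5 mm and 10.7 degrees, less where a joint would pass 70% of its speed; a pose out of reach is approached as far as the arm can. A call with a gripper value outside its range is refused whole. The fingers move at their own pace and stop on an object; "force" is the grip in N (left out, the last holds). Time passes only in rows, so rows that repeat a pose let the fingers close. It gives the time, the measured TCP pose, the force and the opening at its end, in the units of the state.
- bot.read_state(): the state, without advancing time (a new reading comes with each control period).
- eyes.capture(name): name is "side" or "top"; returns a dict with "img" (420x560x3 uint8, red, green, blue), "z_map" (420x560 float32, m along the optical axis (not along the pixel's ray), 0 where there is no reading), "camera_matrix" (3x3 intrinsics, pixels), "eye" and "attitude" of the camera in the world. Camera axes: x right, y up, looking along -z (the intrinsics and any distortion apply to the point x, -y, -z); pixel columns grow to the right and rows downward; lengths in m; the calibration is good to about 2 mm. A picture is of the moment at which its call begins.
- bot.job_done(): hands the job in, once; it reports no verdict.
The state is a dict: "time": time; "q": joint angles; "joint_vel": joint speeds; "joint_torque": joint torques, N m; "tool_pos": TCP position; "eef_rot": TCP orientation; "force": force on the tool from outside, world axes, zero at the start; "moment": the same for the moment, N m; "opening": finger opening in m.
Only numpy, scipy, OpenCV 4.12 (cv2) and the standard library are available. Lean on these libraries where they do the work, as an engineer would, in place of code of your own. Each camera call takes 0.05 s, during which the arm holds its last target. There are 200 camera calls.

## Task

The slicing disc of the pickle stall's vegetable slicer has to come off for washing, so undo the black wing nut that holds it: its thread is left-handed, so it loosens clockwise seen from above; feel that it eases as you turn, and do not tighten it further. Do not haul on the thread: lift the nut away only when it has come free, then set it down gently, upright (bar on top), in the steel parts tray. Leave everything else where it is.

Things in the scene. Friction and masses are not known exactly. Their poses are not given: they have to be found in the camera images.
- nut: Black plastic wing nut on the slicer's spindle. Origin: centre of its underside, z along its axis (up). Round hub, 47 mm across at the foot (5 mm high), 38 mm above, 24 mm high; on top a straight upright bar grip with flat sides and round ends: 54 long (its x) by 14 thick (its y) by 34 mm high, from 24 to 58 mm above the origin. 70 to 120 g. It may wobble 1 to 2 mm once loose.
- nut_bar (a point): Point on the nut's axis 45 mm above its underside, inside the bar: a good height to grip the bar's flat sides (fingertips must stay above the hub, i.e. less than 20 mm lower). Axes as the nut's.
- stud: Steel threaded stud of the spindle, 23 mm over the threads, 18 mm high, hidden inside the nut. Origin on its axis at seat level. Coarse two-start left-hand thread, lead 14 mm: turned clockwise (seen from above) the nut rises 14 mm a turn. The drive's worm gear holds the stud still.
- seat (a point): Fixed point on the spindle axis, 200 mm above the table; z up. The tight nut's underside is 0 to 3.5 mm above it. How far the nut is screwed on differs: it comes free after two fifths to one turn clockwise; until then the thread holds it, which a slow, light pull (3 to 5 N) tells. Half undone, the thread bears only some 15 N of pull or push. Breaking it loose takes 0.1 to 0.5 N m, then much less.
- disc: Steel slicing disc under the nut, 204 mm across, its boss 60 mm across; origin on its axis at the boss's top. It rests on a springy rubber seal (4.5 N per mm) that presses it up against the tight nut with 10 to 25 N; it follows the nut up for the first few mm, then stays.
- slicer: Vegetable slicer, fixed: white 250 x 270 x 150 mm motor housing, origin under its centre; on it a round steel chamber, 250 mm across with a 38 mm high rim (top 188 mm above the table), holding a 204 mm slicing disc with its boss in the centre (top at 200 mm). Chute on its +x side. Hopper cover already taken off.
- tray: Shallow stainless parts tray, fixed, 170 (its x) x 220 (its y) x 30 mm high, walls and floor 3 mm thick, origin under its centre. A clamp knob already lies near its +y end (its centre 60 to 75 mm from the tray's middle); the rest is free.
- clamp_knob: Black five-lobed knob, 41 mm across, 26 mm high, standing in the tray; stays there. Origin under its centre.
- pusher: White food pusher standing by the tray's -x side, 60 mm across, 111 mm high. Bystander; origin under its centre.
- sauce_jar: Amber jar by the slicer's -x side, 72 mm across, 105 mm high. Bystander; origin under its centre.
- vinegar: Green bottle, 60 mm across, 200 mm high. Bystander; origin under its centre.
- bowl: Steel bowl, 140 mm across, 55 mm high. Bystander; origin under its centre.
Mind the look-alikes: they are no part of the job. Leave any pink look-alike of the nut alone.

How it is judged:
On the way, in this order (a step that is already met when the one before it is completed fails the run):
1. the nut has been screwed up its thread: it stands more than 4 mm above its seat, still on the stud (z of nut in the frame of seat above 0.004 m and horizontal distance between nut and seat below 0.006 m), for 0.1 s.
2. the nut is off the stud: more than 30 mm above its seat (z of nut in the frame of seat above 0.03 m), for 0.1 s.
At the end, for the whole second after the job is handed in: The nut stands upright (within 6 degrees) on the floor of the parts tray, released and at rest; the clamp knob is still in the tray (z of nut in the frame of tray between 0 and 0.007 m and x of nut in the frame of tray between -0.085 and 0.085 m and y of nut in the frame of tray between -0.11 and 0.11 m and angle between nut's own z axis and vertical below 0.1 rad and linear speed of nut below 0.02 m/s and z of clamp_knob in the frame of tray below 0.02 m and horizontal distance between clamp_knob and tray below 0.13 m); the robot touches nothing.
It fails at once if the nut was tightened: turned anticlockwise until it stood more than 0.7 mm below its seat (z of nut in the frame of seat below -0.0007 m and horizontal distance between nut and seat below 0.01 m).
It fails at once if the thread was strained: more than 45 N between nut and stud, or more than 20 N once it is half undone (nut over 4 mm above its seat) (contact force between nut and stud above 45 N or (z of nut in the frame of seat above 0.004 m and contact force between nut and stud above 20 N)).
It fails at once if the nut was dropped: moving faster than 0.45 m/s out of the fingers (contact force between the fingers and nut below 0.5 N and linear speed of nut above 0.45 m/s).
It fails at once if the nut was banged or pressed into the tray with more than 60 N (contact force between nut and tray above 60 N).
It fails at once if a bystander was shifted by more than 30 mm (distance of any of clamp_knob, pusher, sauce_jar, vinegar, bowl from where it was at the start of the episode above 0.03 m).
It also fails if it takes over 72 s, if anything falls off the work surface, if the arm or the gripper's body presses on something with over 40 N, if the wrist force passes 120 N, or if a joint passes its speed limit or range.

## Working session

There is one attempt and no reset: what is moved stays moved. The work goes in short steps, Python scripts to look and compute and a tool call to move; the robot and the scene stay as the last step left them, time stands still between calls to the robot, and variables do not carry over. Pictures are saved under pics/ and viewed, about 8 in all and at most 12, crops included, and the job is handed in when it is done.

Besides the shell and the picture viewer there is one more tool, called after ">>>" as name(argument=value, ...) on one line, values as JSON. step_arm: Moves the arm, as the interface text tells. Its arguments: {"type":"object","properties":{"commands":{"type":"array","items":{"type":"number"}},"force":{"type":"number"}},"required":["commands"]}

```bash
mkdir -p pics
cat > h.py <<'E'
import numpy as np, cv2
from scipy.spatial.transform import Rotation as R
from workcell import bot, eyes
def cap(n):
    c=eyes.capture(n); return c
def rot(c):
    a=np.array(c["attitude"],float)
    return a if a.shape==(3,3) else R.from_quat(a[[1,2,3,0]]).as_matrix()
def pts(c):
    K=np.array(c["camera_matrix"]); z=c["z_map"]; v,u=np.mgrid[:z.shape[0],:z.shape[1]]
    p=np.stack([(u-K[0,2])/K[0,0]*z,-(v-K[1,2])/K[1,1]*z,-z],-1)
    P=p@rot(c).T+np.array(c["eye"]); P[z==0]=np.nan; return P
def ray(c,u,v,h):
    K=np.array(c["camera_matrix"]); d=rot(c)@np.array([(u-K[0,2])/K[0,0],-(v-K[1,2])/K[1,1],-1]); e=np.array(c["eye"])
    return e+d*(h-e[2])/d[2]
def save(c,f): cv2.imwrite("pics/"+f,cv2.cvtColor(c["img"],cv2.COLOR_RGB2BGR))
E
python3 - <<'E'
from h import *
print(bot.read_state(), bot.grip_point_offset)
for n in("top","side"):
    c=cap(n); save(c,n+"0.png"); print(n,{k:c[k] for k in c if k not in("img","z_map")})
E
```

```text
{'time': 0.0, 'q': array([-1.28403414e+00,  2.76580292e-01,  1.50613771e+00, -2.74115253e-05,
        1.36068571e+00, -1.20984374e-01]), 'joint_vel': array([9.04903391e-04, 5.93037860e-04, 2.55284609e-05, 1.71472996e-03,
       5.30604265e-04, 7.07103048e-04]), 'joint_torque': array([ 1.37004445e-03, -4.16758347e+01, -2.45805466e+01,  1.56638480e-04,
        1.10802168e-02,  1.07920721e-05]), 'tool_pos': array([ 0.22784326, -0.52731331,  0.2083463 ]), 'eef_rot': array([-9.01310978e-04,  9.79288743e-01,  2.02466634e-01, -8.83281715e-05]), 'force': array([-0.31055907,  0.07026791,  0.1287359 ]), 'moment': array([-0.00666111, -0.04965745,  0.02352504]), 'opening': 0.08538827078912811} -0.0187
top {'camera_matrix': array([[410.86464163,   0.        , 283.53486334],
       [  0.        , 410.86464163, 211.55124306],
       [  0.        ,   0.        ,   1.        ]]), 'eye': array([ 0.39712448, -0.01006035,  1.15082403]), 'attitude': array([ 0.71242694,  0.03226745, -0.03688285, -0.70003309])}
side {'camera_matrix': array([[526.89995895,   0.        , 278.85275207],
       [  0.        , 526.89995895, 208.18586127],
       [  0.        ,   0.        ,   1.        ]]), 'eye': array([ 0.37096591, -0.92242028,  1.15416793]), 'attitude': array([ 0.92980971,  0.36529819, -0.02083368, -0.03971266])}
```

View pics/top0.png

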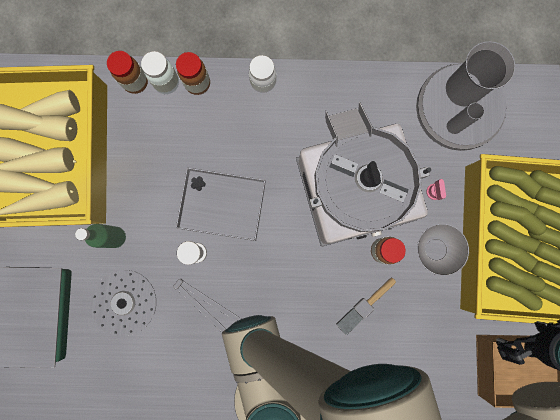

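View pics/side0.png

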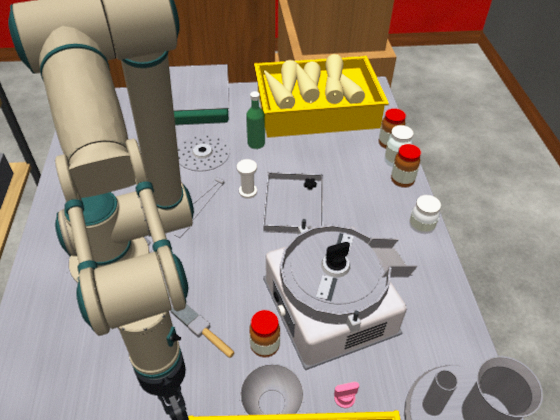

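The top view shows the black nut at (370,174) on the slicer. The tray is centred near (222,204) with the knob at (198,183), and the pink look-alike is at (437,190). In the side view the nut is at (336,257) and the tray at (295,203).

Run:
```python
from h import *
for n,roi in(("top",(140,210,340,400)),("side",(225,290,310,365))):
    c=cap(n);P=pts(c);r0,r1,c0,c1=roi
    I=c["img"].astype(int)
    m=np.zeros(I.shape[:2],bool); m[r0:r1,c0:c1]=True
    m&=(I.max(2)<75)
    Q=P[m]; h=Q[:,2]; print(n,"dark n",m.sum(),"z pct",np.nanpercentile(h,[1,25,50,75,95,99]))
    t=m&(P[...,2]>np.nanpercentile(h,99)-.006)
    cnt=np.argwhere(t); q=P[t]; print("top pts",t.sum(),"mean",q.mean(0))
    rect=cv2.minAreaRect((q[:,:2]*1000).astype(np.float32)); print(rect)
    w,V=np.linalg.eigh(np.cov(q[:,:2].T)); print("long dir deg",np.degrees(np.arctan2(V[1,1],V[0,1]))%180, np.sqrt(w))
    print("span along z: bar zone", [ (round(zz,3),int((m&(abs(P[...,2]-zz)<.004)).sum())) for zz in np.arange(.2,.28,.008)])
    k=cv2.resize(cv2.cvtColor(c["img"][r0:r1,c0:c1],cv2.COLOR_RGB2BGR),None,fx=6,fy=6,interpolation=cv2.INTER_NEAREST); cv2.imwrite(f"pics/{n}_nut.png",k)
    # boss/disc centre: chamber rim pts z~0.188
    if n=="top":
        z=P[...,2]
        rim=(abs(z-.188)<.005); rim[:, :290]=False; rim[:,440:]=False; rim[:100]=False;rim[260:]=False
        q=P[rim][:,:2]
        A=np.c_[2*q,np.ones(len(q))]; 
        w=np.ones(len(q),bool)
        for _ in range(6):
            s=np.linalg.lstsq(A[w],(q[w]**2).sum(1),rcond=None)[0]; r=np.sqrt(s[2]+s[0]**2+s[1]**2); e=abs(np.hypot(*(q-s[:2]).T)-r); w=e<max(.004,np.median(e))
        print("rim fit",s[:2],r,w.sum())
        # tray: walls z ~.03
        tr=(z>.02)&(z<.038); tr[:160]=False;tr[250:]=False;tr[:,:170]=False;tr[:,275:]=False
        print("tray",tr.sum(),cv2.minAreaRect((P[tr][:,:2]*1000).astype(np.float32)))
        kn=(I.max(2)<60); kn[:170]=False;kn[195:]=False;kn[:,:188]=False;kn[:,208:]=False
        q=P[kn]; print("knob",kn.sum(),np.nanmedian(q,0)); v,u=np.argwhere(kn).mean(0); print(ray(c,u,v,.026))
        for (u,v) in((188,169),(266,180),(255,240),(179,227)): print("corner",ray(c,u,v,.03))
        print("floor",np.nanmedian(P[205:225,205:240].reshape(-1,3),0))
```

```text
top dark n 404 z pct [0.18968208 0.21814254 0.23863555 0.25917168 0.26169822 0.26344243]
top pts 143 mean [ 0.57434873 -0.21463106  0.26011859]
((574.32421875, -214.59359741210938), (51.95846939086914, 14.231657028198242), 14.630866050720215)
long dir deg 15.427770862855965 [0.0041126  0.01452459]
span along z: bar zone [(np.float64(0.2), 6), (np.float64(0.208), 58), (np.float64(0.216), 18), (np.float64(0.224), 53), (np.float64(0.232), 38), (np.float64(0.24), 21), (np.float64(0.248), 23), (np.float64(0.256), 92), (np.float64(0.264), 70), (np.float64(0.272), 0), (np.float64(0.28), 0)]
rim fit [ 0.57543753 -0.21461334] 0.08771619529439083 2393
tray 552 ((504.32427978515625, 160.37046813964844), (220.48043823242188, 216.83834838867188), 82.16372680664062)
knob 44 [0.57446518 0.2192669  0.02828185]
[0.57702646 0.22076752 0.026     ]
corner [0.62063782 0.24966036 0.03      ]
corner [0.59384305 0.03347558 0.03      ]
corner [0.42802347 0.05986604 0.03      ]
corner [0.4597784 0.2677531 0.03     ]
floor [0.49886644 0.15563294 0.00302009]
side dark n 500 z pct [0.18991703 0.22106748 0.23591295 0.2557289  0.26023796 0.26124059]
top pts 132 mean [ 0.57131088 -0.21836953  0.25885165]
((570.405029296875, -217.37091064453125), (52.438636779785156, 16.924245834350586), 12.423702239990234)
long dir deg 16.88782388862103 [0.0043698  0.01445157]
span along z: bar zone [(np.float64(0.2), 12), (np.float64(0.208), 69), (np.float64(0.216), 34), (np.float64(0.224), 75), (np.float64(0.232), 54), (np.float64(0.24), 50), (np.float64(0.248), 43), (np.float64(0.256), 127), (np.float64(0.264), 29), (np.float64(0.272), 0), (np.float64(0.28), 0)]
```

View pics/top_nut.png

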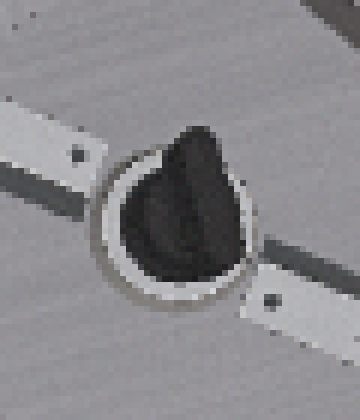

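The crop shows the nut upright with its bar pointing about 15° left of image-up, centred near (0.573,-0.215). Its top is at 0.260, so the underside is about 2 mm above the seat, as expected. Next is a helper that turns target poses into move numbers.

```bash
cat >> h.py <<'E'
def st():
    s=bot.read_state(); q=s["eef_rot"]; Rm=R.from_quat(np.array(q)[[1,2,3,0]]); y=Rm.as_matrix()[:,1]
    print("t",round(s["time"],2),"tcp",np.round(s["tool_pos"]*1000,1),"jaw",round(np.degrees(np.arctan2(y[1],y[0])),1),"q6",round(np.degrees(s["q"][5]),1),"F",np.round(s["force"],1),"M",np.round(s["moment"],2),"open",round(s["opening"]*1000,1))
    return s,Rm
def go(p,jaw):
    s,Rm=st(); a=np.radians(jaw)
    T=np.array([[-np.sin(a),np.cos(a),0],[np.cos(a),np.sin(a),0],[0,0,-1.]])
    # columns: x,y,z
    T=np.column_stack([[-np.sin(a),np.cos(a),0],[np.cos(a),np.sin(a),0],[0,0,-1]])
    assert np.linalg.det(T)>0
    d=Rm.inv().apply(np.array(p)-s["tool_pos"])*1000; w=(Rm.inv()*R.from_matrix(T)).as_rotvec(degrees=True)
    print("d",np.round(d,1),"w",np.round(w,1))
E
python3 -c "
from h import *
go([.45,-.38,.36],20)
go([.573,-.2155,.36],20)
"
```

```text
t 0.2 tcp [ 228.  -527.5  208.7] jaw -66.6 q6 -6.9 F [ 0.4 -0.   0.4] M [-0.01  0.03 -0.03] open 85.7
d [ 262.4  -47.5 -151.2] w [ -0.   -0.1 -86.6]
t 0.2 tcp [ 228.  -527.5  208.7] jaw -66.6 q6 -6.9 F [ 0.4 -0.   0.4] M [-0.01  0.03 -0.03] open 85.7
d [ 440.5 -149.7 -151.1] w [ -0.   -0.1 -86.6]
```

>>> step_arm(commands=[-1,0,0,-60,0,0,-10,-1,60,-20,-100,0,0,-20,-1,115,-40,-151,0,0,-30,-1,170,-58,-151,0,0,-40,-1,225,-76,-151,0,0,-50,-1,280,-95,-151,0,0,-60,-1,335,-114,-151,0,0,-70,-1,390,-132,-151,0,0,-80,-1,440,-150,-151,0,0,-87,-1,440,-150,-151,0,0,-87])

```text
time: 1.45
tool_pos: [0.5747, -0.2124, 0.3587]
eef_rot: [-0.001, 0.569, 0.823, 0.001]
force: [-0.3, -0.5, -0.6]
opening: 0.0856
```

```bash
python3 -c "
from h import *
go([.573,-.2155,.28],105)
"
```

```text
t 1.45 tcp [ 574.7 -212.4  358.7] jaw 20.7 q6 -47.5 F [-0.3 -0.5 -0.6] M [-0.01  0.1   0.01] open 85.6
d [-2.5 -2.7 78.7] w [  0.1  -0.1 -84.3]
```

>>> step_arm(commands=[-1,-2,-3,0,0,0,-10,-1,-2,-3,10,0,0,-21,-1,-2,-3,20,0,0,-31,-1,-2,-3,30,0,0,-42,-0.5,-2,-3,40,0,0,-52,-0.3,-2,-3,50,0,0,-63,-0.2,-2,-3,60,0,0,-73,-0.2,-2,-3,70,0,0,-84.3,-0.2,-2,-3,75,0,0,-84.3,-0.2,-2,-3,75,0,0,-84.3])

```text
time: 2.7
tool_pos: [0.5719, -0.2156, 0.2834]
eef_rot: [-0.001, -0.129, 0.992, 0.002]
force: [-0.3, 0.7, -0.2]
opening: 0.0517
```

Run:
```python
from h import *
go([.573,-.2155,.2335],105)
c=cap("side"); save(c,"s1.png")
cv2.imwrite("pics/s1c.png",cv2.resize(cv2.cvtColor(c["img"][130:330,230:460],cv2.COLOR_RGB2BGR),None,fx=3,fy=3))
```

```text
t 2.7 tcp [ 571.9 -215.6  283.4] jaw 104.8 q6 -132.0 F [-0.3  0.7 -0.2] M [-0.01  0.07  0.  ] open 51.7
d [-1.1 -0.4 49.9] w [ 0.2 -0.1 -0.2]
```

View pics/s1c.png

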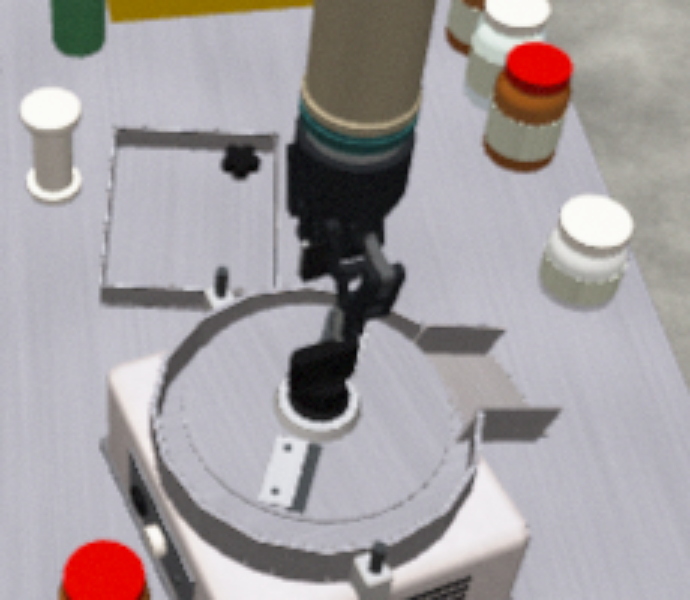

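The crop shows the gripper right above the nut and nothing else near it. I'll go down.

>>> step_arm(commands=[-0.2,-1,0,15,0,0,0,-0.2,-1,0,30,0,0,0,-0.2,-1,0,42,0,0,0,-0.2,-1,0,49.5,0,0,0,-0.2,-1,0,49.5,0,0,0], force=25)

```text
time: 3.38
tool_pos: [0.5728, -0.215, 0.2335]
eef_rot: [-0.001, -0.129, 0.992, 0.002]
force: [-0.6, -1.2, -0.2]
opening: 0.0512
```

```bash
python3 -c "
from h import *
go([.573,-.2155,.2335],105)
"
```

```text
t 3.38 tcp [ 572.8 -215.   233.5] jaw 104.8 q6 -132.0 F [-0.6 -1.2 -0.2] M [-0.03  0.01  0.01] open 51.2
d [-0.  -0.5  0. ] w [ 0.2 -0.1 -0.2]
```

>>> step_arm(commands=[0.5,0,0,0,0,0,0,0.55,0,0,0,0,0,0,0.6,0,0,0,0,0,0,1,0,0,0,0,0,0,1,0,0,0,0,0,0], force=25)

```text
time: 4.0
tool_pos: [0.5732, -0.2155, 0.234]
eef_rot: [-0.0, -0.129, 0.992, 0.001]
force: [0.8, -1.5, 1.1]
opening: 0.0129
```

```bash
python3 -c "
from h import *
st()
"
```

```text
t 4.0 tcp [ 573.2 -215.5  234. ] jaw 104.8 q6 -132.0 F [ 0.8 -1.5  1.1] M [-0.26  0.    0.11] open 12.9
```

>>> step_arm(commands=[1,0,0,0,0,0,0,1,0,0,0,0,0,0,1,0,0,-0.1,0,0,3,1,0,0,-0.2,0,0,6,1,0,0,-0.4,0,0,10,1,0,0,-0.6,0,0,15,1,0,0,-0.8,0,0,20,1,0,0,-0.8,0,0,20], force=60)

```text
time: 5.0
tool_pos: [0.5734, -0.215, 0.2348]
eef_rot: [-0.0, 0.045, 0.999, 0.001]
force: [1.1, 0.9, 1.4]
opening: 0.0115
```

```bash
python3 -c "
from h import *
st()
"
```

```text
t 5.0 tcp [ 573.4 -215.   234.8] jaw 84.9 q6 -112.0 F [1.1 0.9 1.4] M [ 0.15 -0.08 -0.01] open 11.5
```

>>> step_arm(commands=[1,0,0,-0.2,0,0,6,1,0,0,-0.5,0,0,13,1,0,0,-0.8,0,0,20,1,0,0,-1.1,0,0,28,1,0,0,-1.4,0,0,36,1,0,0,-1.7,0,0,44,1,0,0,-2.0,0,0,52,1,0,0,-2.3,0,0,60,1,0,0,-2.3,0,0,60])

```text
time: 6.12
tool_pos: [0.5733, -0.2146, 0.2369]
eef_rot: [-0.002, 0.537, 0.844, 0.001]
force: [0.1, 1.2, 0.2]
opening: 0.0109
```

Run:
```python
from h import *
st()
c=cap("side"); save(c,"s2.png")
cv2.imwrite("pics/s2c.png",cv2.resize(cv2.cvtColor(c["img"][190:320,260:420],cv2.COLOR_RGB2BGR),None,fx=4,fy=4))
```

```text
t 6.12 tcp [ 573.3 -214.6  236.9] jaw 25.0 q6 -52.2 F [0.1 1.2 0.2] M [ 0.09 -0.07 -0.03] open 10.9
```

View pics/s2c.png

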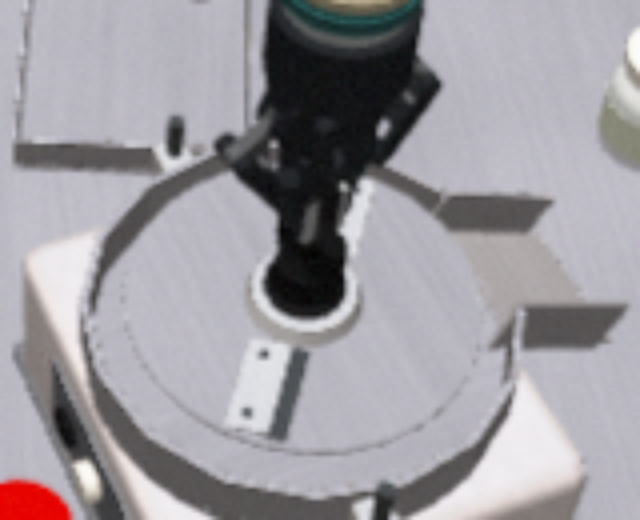

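The crop shows the fingers still around the bar, with the hub on the boss and no sign of tilt. The force is about 1 N, so the thread has eased. I'll keep turning.

>>> step_arm(commands=[1,0,0,-0.3,0,0,7,1,0,0,-0.6,0,0,14,1,0,0,-0.9,0,0,22,1,0,0,-1.2,0,0,30,1,0,0,-1.5,0,0,38,1,0,0,-1.8,0,0,46,1,0,0,-2.1,0,0,54,1,0,0,-2.3,0,0,60,1,0,0,-2.3,0,0,60])

```text
time: 7.3
tool_pos: [0.5735, -0.2148, 0.2388]
eef_rot: [-0.002, 0.886, 0.464, 0.0]
force: [1.6, -0.3, -2.4]
opening: 0.011
```

Run:
```python
from h import *
st()
for n,roi in(("top",(140,210,340,400)),("side",(215,290,310,365))):
    c=cap(n);P=pts(c);cv2.imwrite(f"pics/{n}3c.png",cv2.resize(cv2.cvtColor(c["img"][roi[0]:roi[1],roi[2]:roi[3]],cv2.COLOR_RGB2BGR),None,fx=5,fy=5))
```

```text
t 7.3 tcp [ 573.5 -214.8  238.8] jaw -34.7 q6 7.6 F [ 1.6 -0.3 -2.4] M [-0.07 -0.28  0.03] open 11.0
```

View pics/side3c.png

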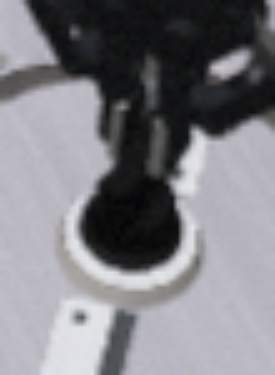

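>>> step_arm(commands=[1,0,0,-0.2,0,0,5,1,0,0,-0.4,0,0,10,1,0,0,-0.6,0,0,15,1,0,0,-0.8,0,0,20,1,0,0,-0.8,0,0,20])

```text
time: 8.02
tool_pos: [0.5734, -0.215, 0.2396]
eef_rot: [-0.002, 0.953, 0.304, -0.0]
force: [1.3, -0.4, -1.6]
opening: 0.0114
```

>>> step_arm(commands=[1,0,0,-0.4,0,0,0,1,0,0,-0.4,0,0,0])

```text
time: 8.28
tool_pos: [0.5734, -0.215, 0.2398]
eef_rot: [-0.002, 0.953, 0.304, -0.0]
force: [1.5, -0.1, -2.4]
opening: 0.0111
```

>>> step_arm(commands=[1,0,0,-0.4,0,0,0,1,0,0,-0.4,0,0,0])

```text
time: 8.52
tool_pos: [0.5733, -0.215, 0.2399]
eef_rot: [-0.002, 0.953, 0.304, -0.0]
force: [0.9, -0.6, -2.3]
opening: 0.0113
```

>>> step_arm(commands=[1,0,0,-0.2,0,0,6,1,0,0,-0.5,0,0,12,1,0,0,-0.7,0,0,18,1,0,0,-0.9,0,0,24,1,0,0,-1.2,0,0,30,1,0,0,-1.2,0,0,30])

```text
time: 9.28
tool_pos: [0.5733, -0.2148, 0.2416]
eef_rot: [-0.002, 0.999, 0.048, -0.001]
force: [2.0, 0.2, -0.1]
opening: 0.0108
```

>>> step_arm(commands=[1,0,0,-0.8,0,0,0,1,0,0,-0.8,0,0,0,1,0,0,-0.8,0,0,0])

```text
time: 9.65
tool_pos: [0.5733, -0.2147, 0.2425]
eef_rot: [-0.002, 0.999, 0.049, -0.001]
force: [-0.1, -0.5, -0.7]
opening: 0.0114
```

```bash
python3 -c "
from h import *
st()
"
```

```text
t 9.65 tcp [ 573.3 -214.7  242.5] jaw -84.4 q6 57.3 F [-0.1 -0.5 -0.7] M [ 0.02 -0.15  0.  ] open 11.4
```

>>> step_arm(commands=[1,0,0,-0.8,0,0,0,1,0,0,-0.8,0,0,0,1,0,0,-0.8,0,0,0])

```text
time: 10.02
tool_pos: [0.5733, -0.2147, 0.2432]
eef_rot: [-0.002, 0.999, 0.049, -0.001]
force: [1.2, -0.0, -2.0]
opening: 0.0113
```

>>> step_arm(commands=[1,0,0,-0.8,0,0,0,1,0,0,-0.8,0,0,0,1,0,0,-0.8,0,0,0])

```text
time: 10.4
tool_pos: [0.5732, -0.2146, 0.2441]
eef_rot: [-0.002, 0.999, 0.049, -0.001]
force: [0.7, 0.6, -1.0]
opening: 0.0111
```

A 2.5 mm lift took only about the nut's own weight, so it's free. I'll lift slowly and check.

>>> step_arm(commands=[1,0,0,-1,0,0,0,1,0,0,-2,0,0,0,1,0,0,-3,0,0,0,1,0,0,-4,0,0,0,1,0,0,-4,0,0,0])

```text
time: 11.02
tool_pos: [0.5732, -0.2147, 0.2482]
eef_rot: [-0.002, 0.999, 0.049, -0.001]
force: [-0.3, 0.2, -0.8]
opening: 0.011
```

>>> step_arm(commands=[1,0,0,-2,0,0,0,1,0,0,-4,0,0,0,1,0,0,-6,0,0,0,1,0,0,-9,0,0,0,1,0,0,-13,0,0,0,1,0,0,-18,0,0,0,1,0,0,-24,0,0,0,1,0,0,-30,0,0,0,1,0,0,-30,0,0,0])

```text
time: 12.15
tool_pos: [0.5736, -0.215, 0.279]
eef_rot: [-0.002, 0.999, 0.049, -0.0]
force: [0.9, -0.4, -1.2]
opening: 0.0116
```

Run:
```python
from h import *
st()
c=cap("side")
cv2.imwrite("pics/s4c.png",cv2.resize(cv2.cvtColor(c["img"][170:300,270:420],cv2.COLOR_RGB2BGR),None,fx=4,fy=4))
```

```text
t 12.15 tcp [ 573.6 -215.   279. ] jaw -84.4 q6 57.3 F [ 0.9 -0.4 -1.2] M [ 0.   -0.03 -0.03] open 11.6
```

View pics/s4c.png

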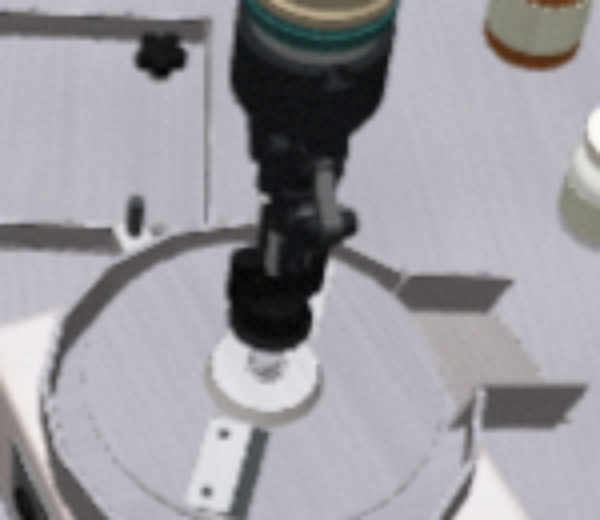

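The crop shows the nut hanging upright in the fingers at (270,300), with the bare stud below it at (265,363). Next I'll move it over the tray.

```bash
python3 -c "
from h import *
go([.521,.118,.32],-84.4)
"
```

```text
t 12.2 tcp [ 573.4 -214.9  278.5] jaw -84.4 q6 57.3 F [ 0.5  0.1 -0.9] M [-0.02  0.01  0.05] open 11.1
d [ -19.9 -336.6  -40.2] w [-0.2  0.  -0. ]
```

>>> step_arm(commands=[1,0,-10,-20,0,0,0,1,-1,-30,-40,0,0,0,1,-4,-70,-40,0,0,0,1,-7,-115,-40,0,0,0,1,-10,-160,-40,0,0,0,1,-13,-205,-40,0,0,0,1,-16,-250,-40,0,0,0,1,-18,-290,-40,0,0,0,1,-19,-320,-40,0,0,0,1,-20,-337,-40,0,0,0,1,-20,-337,-40,0,0,0])

```text
time: 13.58
tool_pos: [0.5207, 0.1189, 0.3197]
eef_rot: [-0.002, 0.999, 0.049, -0.0]
force: [1.1, -1.2, -0.5]
opening: 0.0114
```

Run:
```python
from h import *
go([.521,.118,.045],-84.4)
c=cap("side"); P=pts(c); I=c["img"]
cv2.imwrite("pics/s5c.png",cv2.resize(cv2.cvtColor(I[40:260,200:400],cv2.COLOR_RGB2BGR),None,fx=2.7,fy=2.7))
```

```text
t 13.57 tcp [520.7 118.9 319.7] jaw -84.3 q6 89.6 F [ 1.1 -1.2 -0.5] M [-0.01  0.01  0.  ] open 11.4
d [  0.4   1.8 274.7] w [-0.2  0.   0.1]
```

View pics/s5c.png

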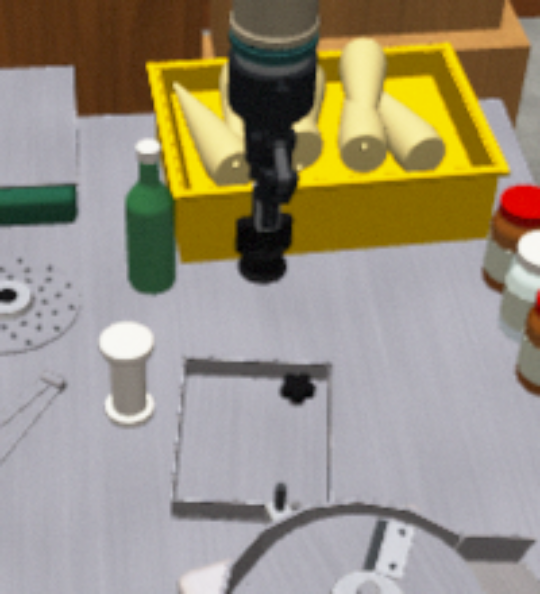

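The crop shows the nut upright over the tray's middle at (262,262), clear of the knob. I'll lower it.

>>> step_arm(commands=[1,0,1,20,0,0,0,1,0,1,60,0,0,0,1,0,1,105,0,0,0,1,0,1,150,0,0,0,1,0,1,190,0,0,0,1,0,1,225,0,0,0,1,0,1,250,0,0,0,1,0,1,265,0,0,0,1,0,1,275,0,0,0,1,0,1,275,0,0,0])

```text
time: 14.88
tool_pos: [0.5208, 0.1173, 0.0445]
eef_rot: [-0.001, 0.999, 0.049, -0.001]
force: [-0.7, 0.7, -0.7]
opening: 0.0113
```

>>> step_arm(commands=[1,0,0,1,0,0,0,1,0,0,2,0,0,0,1,0,0,3,0,0,0,1,0,0,4,0,0,0,1,0,0,5,0,0,0,1,0,0,6,0,0,0,1,0,0,6,0,0,0])

```text
time: 15.75
tool_pos: [0.5207, 0.1173, 0.0384]
eef_rot: [-0.001, 0.999, 0.049, -0.001]
force: [-0.5, 0.0, -1.1]
opening: 0.0115
```

>>> step_arm(commands=[1,0,0,1,0,0,0,1,0,0,2,0,0,0,1,0,0,2,0,0,0])

```text
time: 16.12
tool_pos: [0.5206, 0.1173, 0.0363]
eef_rot: [-0.001, 0.999, 0.049, -0.001]
force: [-0.1, -0.1, -0.2]
opening: 0.0111
```

>>> step_arm(commands=[1,0,0,0.5,0,0,0,1,0,0,1,0,0,0,1,0,0,1,0,0,0])

```text
time: 16.5
tool_pos: [0.5206, 0.1173, 0.0352]
eef_rot: [-0.001, 0.999, 0.049, -0.001]
force: [0.3, -0.0, -1.6]
opening: 0.0111
```

>>> step_arm(commands=[1,0,0,0.5,0,0,0,1,0,0,1,0,0,0,1,0,0,1,0,0,0])

```text
time: 16.88
tool_pos: [0.5207, 0.1176, 0.0351]
eef_rot: [-0.001, 0.999, 0.049, -0.001]
force: [-1.6, 1.4, 4.6]
opening: 0.0109
```

Contact came at the predicted height with +4.6 N upward. I'll release gently.

>>> step_arm(commands=[0.6,0,0,0,0,0,0,0.5,0,0,0,0,0,0,0.3,0,0,0,0,0,0,0.1,0,0,0,0,0,0,0.1,0,0,0,0,0,0,0.1,0,0,-10,0,0,0,0.1,0,0,-30,0,0,0,0.1,0,0,-70,0,0,0,0.1,0,0,-120,0,0,0,0.1,0,0,-180,0,0,0,0.1,0,0,-180,0,0,0], force=20)

```text
time: 18.25
tool_pos: [0.5245, 0.1175, 0.2212]
eef_rot: [-0.002, 0.999, 0.049, 0.006]
force: [0.2, 0.5, -1.2]
opening: 0.0383
```

Run:
```python
from h import *
st()
c=cap("side"); P=pts(c); I=c["img"]
cv2.imwrite("pics/s6c.png",cv2.resize(cv2.cvtColor(I[120:260,230:360],cv2.COLOR_RGB2BGR),None,fx=4,fy=4))
m=(I.max(2)<75)&(P[...,2]>.015)&(P[...,2]<.1)&(abs(P[...,0]-.52)<.04)&(abs(P[...,1]-.117)<.04)
q=P[m]; print(m.sum(),np.percentile(q[:,2],[50,95,99]))
t=q[q[:,2]>.054]; print(t.mean(0),cv2.minAreaRect((t[:,:2]*1000).astype(np.float32)))
```

```text
t 18.25 tcp [524.5 117.5 221.2] jaw -84.4 q6 89.5 F [ 0.2  0.5 -1.2] M [-0.01 -0.   -0.02] open 38.3
244 [0.04388275 0.06144043 0.06291651]
[0.51804262 0.11425317 0.05851733] ((518.20263671875, 115.63255310058594), (49.286224365234375, 20.226449966430664), 1.9973846673965454)
```

View pics/s6c.png

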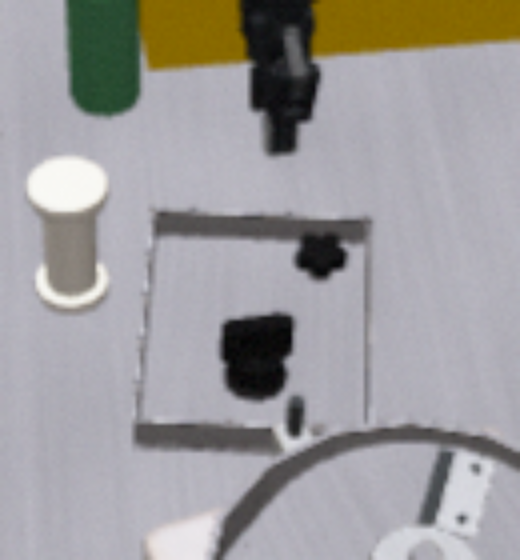

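The nut stands upright in the tray at (257,355), with its top at 0.061 m (expected 3+58 mm). The knob hasn't moved, and the gripper is clear and at rest.

```bash
python3 -c "
from h import *
print(bot.job_done())"
```

```text
the job is handed in; nothing more can be done
None
```

The wing nut is off the slicer and standing upright in the steel parts tray. I handed the job in at about 18 s of the 72 s allowed, and the hand-in gives no verdict.

- **Loosening:** I turned the nut about 190° clockwise, raising the tool with the thread. The forces I read while turning stayed below about 3 N.
- **Coming free:** At about 160° a light pull of around 2.4 N barely moved it. At about 190° it lifted 2.5 mm under roughly its own weight, so I drew it off slowly. A picture then showed the bare stud.
- **Setting down:** It touched the tray floor at the predicted height, with about 5 N of contact when I stopped.
- **Last checks:** Its top measured 61 mm above the table, exactly what an upright nut on the tray floor should read, and it sits about 40 mm from the tray's middle. The clamp knob looked unmoved, and the open gripper is about 0.16 m above the nut.
- **Disagreed or not checked:**
  - The gripper read 11–13 mm open on the 14 mm bar, which I put down to the pads giving slightly. I saw no slip.
  - The side camera's positions differed from the top camera's by 3–4 mm, so I aimed between the two.
  - I did not measure the pusher, jar, bottle and bowl afterwards; nothing came near them.

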